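# Change the feed at the H-gate of a feed box

### The job

Change the feed: push the lever of the feed box with your fingertips out of its rest slot, through the cross channel of the gate, and fully home in the slot beside the raised triangle, without running it into the slot of any other symbol. Only push it, never pinch it or force it hard against the gate, then take your fingers away; leave the loose tools and parts round the box where they are.

Things in the scene. Friction and masses are not known exactly. Their poses are not given: they have to be found in the camera images.
- feed_box: Grey feed-change box, fixed to the bench: foot 140 (x) x 190 (y) x 12 mm, housing above it, on top an aluminium gate plate 120 x 170 mm whose upper face is 76 mm above the bench. Origin: centre of the underside; +x points away from the robot ('far'), +y to the left, z up (yawed up to 0.35 rad either way).
- gate (a point): Middle of the plate's upper face, axes as the box. 14 mm wide slots: a cross channel along y at x = 0; at y = +28 and y = -28 mm a column along x with a far (x > 0) and a near slot, the stem reaching about 24 mm from the channel; a rest slot at y = 0, far side only. Slot walls stop the lever; at either end of the cross channel it is lined up with the column there.
- lever: Steel lever (10 mm round stem) with a black knob, an upright cylinder 28 mm thick, 42 mm tall. Origin on the pivot, inside the box, 14 mm above the bench on the box's middle axis; z runs up the stem. It tilts about the pivot both ways and stays where it is left; 2 to 3 N at the knob moves it, no spring.
- knob (a point): Centre of the knob's height, on the lever's axis, 116 mm from the pivot. The knob reaches from 94 to 136 mm from the pivot along the lever. Upright, this point is 130 mm above the bench; in a corner slot it is about 112 mm above it, about 39 mm from the middle of the box in x and 50 mm in y.
- lever_along (a joint): Tilt of the lever along the box's x (rad): 0 in the cross channel, positive towards far (+x). About +0.34 at the end of a far corner slot, -0.34 in a near one, +0.37 at the end of the rest slot; the cross channel leaves it -0.05 to +0.05. It starts in the rest slot, 0.20 to 0.36.
- lever_across (a joint): Tilt of the lever along the box's y (rad): 0 in the middle, positive to the left (+y). About +0.46 in the left column, -0.46 in the right one, which are also its ends.
- mark_triangle: Raised brass triangle, about 31 mm a side, 4 mm high, on the gate plate. It marks the wanted slot: it lies outside that slot, 58 mm to the left or right of the box's middle line and 28 mm to the far or near side of the cross channel. Which of the four corners it has changes. Origin: centre of its underside.
- mark_disc: Raised brass disc, 27 mm across, 4 mm high, beside another corner slot.
- mark_square: Raised brass square, 24 mm, 4 mm high, beside another corner slot.
- mark_cross: Raised brass plus-shaped cross, 30 mm, 4 mm high, beside another corner slot.
- bearing: Loose ball bearing ring, 63 mm across, 15 mm high, lying on the bench to the left of the feed box.
- bolt_0: Loose hex bolt standing on its head, 45 mm tall, left of the feed box.
- bolt_1: Loose hex bolt standing on its head, 51 mm tall, left of the feed box.
- spanner_1: Loose combination spanner, 162 x 29 x 8 mm, lying to the right of the feed box.
- screwdriver_b: Loose flat screwdriver with black handle, 170 x 24 x 23 mm, lying in front of the feed box (robot's side).
- spark_plug_0: Loose spark plug, 68 x 19 x 22 mm, lying behind the feed box.
There are look-alikes about, which are no part of the job. There is more than one size of the feed_box; the one meant has the size given above.

How it is judged:
By the outcome, as a careful person would: the job done as asked, in the order asked, and still so for the second after the job is handed in, with the robot touching nothing.
It also fails if it takes over 45 s, if anything falls off the work surface, if the arm or the gripper's body presses on something with over 40 N, if the wrist force passes 120 N, or if a joint passes its speed limit or range.

### The arm

A 6-joint arm with a two-finger parallel gripper is mounted at the origin on a cart in front of the work surface, level with it; the furniture and walls round the work are solid. World frame = base frame: x ahead of the robot, y to its left, z up, the work surface at z = 0. Lengths are in m, angles in rad, forces in N, time in s.
With the tool pointing down it reaches from about 0.25 to 0.85 m from the base axis. Payload 12.5 kg.
Tool frame: the origin (TCP) lies between the finger pads; the fingertips stand 25 mm ahead of it and the grasp point (between the pads) lies 6 mm ahead of it; z points along the fingers, y is the line along which they close (so a half turn about z gives the same grasp; the last joint's range is limited). The gripper opens to 93 mm and grips with 3 to 60 N. Pads are 15 mm wide; open, the fingers measure 128 mm over their backs; the gripper's body (75 mm by 188 mm) begins 65 mm behind the grasp point.
Start: joints at [-1.259, 0.351, 1.652, -0, 1.139, -0.085], TCP at [0.213, -0.507, 0.215] pointing down, gripper open.
Joint ranges: [-2.75, 2.75], [-0.79, 2.1], [0.01, 2.65], [-1.57, 4.71], [0.07, 3.14], [-2.87, 2.87]. Speed limits (rad/s): [2.22, 2.22, 2.79, 3.14, 3.14, 3.14].

### API

Orientations are given as a unit quaternion [w, x, y, z].
In Python, from cell import get_obs, snapshot, manip, nets gives the robot as it stands.
- The arm moves only by the tool step_arm, never from a script. Its argument "commands" is one flat list of numbers, 7 for each row, row after row: the shift along the tool's x, y, z in cm, then the turn, a rotation vector about the tool's x, y, z in rad, then the closure, from -1 (fully open) to 1 (shut). In form: [x, y, z, rx, ry, rz, claw, x, y, z, rx, ry, rz, claw, ...]. A call has 1 to 20 rows; each row shifts and turns the commanded pose from where the row before left it, along the tool's axes as they then stand; what a row does not reach is not made up. A row lasts 1/10 s, in which the tool goes at most 50 mm and 8.59 degrees, less where a joint would pass 70% of its speed; a pose out of reach is approached as far as the arm can. A call with a gripper value outside its range is refused whole. The fingers move at their own pace and stop on an object; "grip_force" is the grip in N (left out, the last holds). Time passes only in rows, so rows that do not move let the fingers close. It gives the time, the measured TCP pose, the force, the opening and the grip force at its end, in the units of the state.
- get_obs(): the state, without advancing time (a new reading comes with each control period).
- snapshot(name): name is "scene" or "top"; returns a dict with "img" (400x640x3 uint8, red, green, blue), "mtx" (3x3 intrinsics, pixels), "R" (3x3) and "t" (3): a world point X has camera coordinates R X + t. Camera axes: x right, y down, z forward; pixel columns grow to the right and rows downward; lengths in m; the calibration is good to about 2 mm. A picture is of the moment at which its call begins. There is no depth.
- manip.sign_off(): hands the job in; it is judged then, once.
Trained networks look in a picture, given as the dict that the camera call returned (one of the last four; its "shot" number tells which), for a name from the list of things; names that differ only in an ending like _2 or _b are one class to them, and where a whole thing is asked for, a point or a joint stands for the part that bears it (a point fixed in the world has none). Each returns a list of dicts, best first, with "confidence" (0 to 1); they miss things now and then, are a little off and sometimes report something else, mostly with a low value. They report only what shows in the picture. A call takes as long as a camera call. They do not tell look-alikes from the thing itself.
- nets.search_frame(label, picture): "position" ([column, row] in pixels, amid what is visible of it).
The state is a dict: "clock": time; "joints": joint angles; "qd": joint speeds; "joint_efforts": joint torques, N m; "tcp_pos": TCP position; "tool_rot": TCP orientation; "force": force on the tool from outside, world axes, zero at the start; "wrist_torque": the same for the moment, N m; "gripper_width": finger opening in m; "gripper_force": force on a finger pad.
Only numpy, scipy, OpenCV 4.12 (cv2) and the standard library are available. Lean on these libraries where they do the work, as an engineer would, in place of code of your own. Each camera call takes 0.05 s, during which the arm holds its last target. There are 200 camera calls.

## Working session

There is one attempt and no reset: what is moved stays moved. The work goes in short steps, Python scripts to look and compute and a tool call to move; the robot and the scene stay as the last step left them, time stands still between calls to the robot, and variables do not carry over. Pictures are saved under pics/ and viewed, at most 10 in all, crops included, and the job is handed in when it is done.

Besides the shell and the picture viewer there is one more tool, called as name(argument=value, ...) on one line, values as JSON. step_arm: Moves the arm, as the interface text tells. Its arguments: {"type":"object","properties":{"commands":{"type":"array","items":{"type":"number"}},"grip_force":{"type":"number"}},"required":["commands"]}

```bash
mkdir -p pics; python3 - <<'E'
from cell import get_obs, snapshot, manip, nets
import cv2,pickle
o=get_obs();print(o)
for n in("scene","top"):
    s=snapshot(n);cv2.imwrite(f"pics/{n}0.png",s["img"][:,:,::-1]);pickle.dump(s,open(f"{n}0.pkl","wb"))
    print(n,s["mtx"].tolist(),s["R"].tolist(),s["t"].tolist())
    for l in("feed_box","knob","lever","mark_triangle","mark_disc","mark_square","mark_cross"):
        print(l,[(d["position"],round(d["confidence"],2)) for d in nets.search_frame(l,s)][:4])
E
```

```text
{'clock': 0.0, 'joints': array([-1.25858726e+00,  3.51237407e-01,  1.65241437e+00, -2.80357189e-05,
        1.13909942e+00, -8.46159135e-02]), 'qd': array([ 0.00014788,  0.00013717,  0.00138888, -0.00050033,  0.00057439,
        0.00069864]), 'joint_efforts': array([-1.38045067e-03, -4.97312880e+01, -2.85257542e+01,  6.98073953e-02,
        2.55918747e-02, -7.51325751e-05]), 'tcp_pos': array([ 0.21247287, -0.506927  ,  0.21400448]), 'tool_rot': array([-5.74079704e-04,  9.80379410e-01,  1.97118941e-01, -7.84230484e-05]), 'force': array([ 0.49117023, -0.47594155, -1.05071554]), 'wrist_torque': array([ 0.02053457, -0.02984671, -0.06616084]), 'gripper_force': 0.0, 'gripper_width': 0.09275656293040138}
scene [[363.49918922164613, 0.0, 316.17546106029124], [0.0, 363.49918922164613, 197.4349160563866], [0.0, 0.0, 1.0]] [[-0.7796705898624168, -0.6259902744145597, 0.015809732508013846], [-0.486829855078098, 0.5900804870079527, -0.6440510158808037], [0.39384065751040603, -0.5098442852389751, -0.7648191559453317]] [0.4527346185650669, 0.3295210076436697, 0.7287061672437035]
feed_box [([341.3, 2
[... 334 characters left out ...]
1257078, 0.0, 312.87628846809986], [0.0, 488.6079961257078, 193.39534130611904], [0.0, 0.0, 1.0]] [[0.02501007946596688, -0.9994847816781685, -0.020116339598700832], [-0.9850280636830574, -0.021204952160116603, -0.1710849606502394], [0.17057024852509536, 0.0240940075045934, -0.985050896715726]] [0.037583596000065285, 0.5743475185087129, 1.0333915738944444]
feed_box [([350.7, 221.0], 0.61), ([207.6, 221.9], 0.58)]
knob [([204.4, 221.5], 0.46), ([358.8, 197.5], 0.24)]
lever [([202.1, 219.6], 0.69), ([357.5, 199.1], 0.68), ([413.2, 227.5], 0.16)]
mark_triangle []
mark_disc []
mark_square [([321.9, 222.3], 0.42), ([330.4, 196.5], 0.26)]
mark_cross [([329.4, 194.7], 0.46), ([413.2, 231.2], 0.42)]
```

```bash
python3 - <<'E'
import cv2
t=cv2.imread("pics/top0.png");s=cv2.imread("pics/scene0.png")
a=cv2.resize(t[150:290,160:440],(800,400),interpolation=cv2.INTER_CUBIC)
cv2.imwrite("pics/topc.png",a)
cv2.imwrite("pics/scc.png",cv2.resize(s[150:270,260:420],(800,600),interpolation=cv2.INTER_CUBIC))
E
```

```text
(no output)
```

View pics/scene0.png

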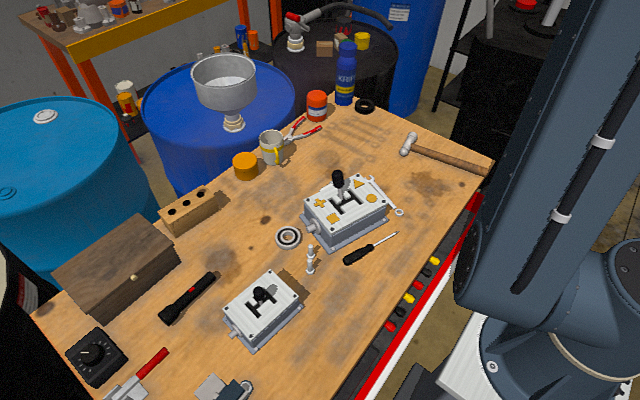

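View pics/topc.png

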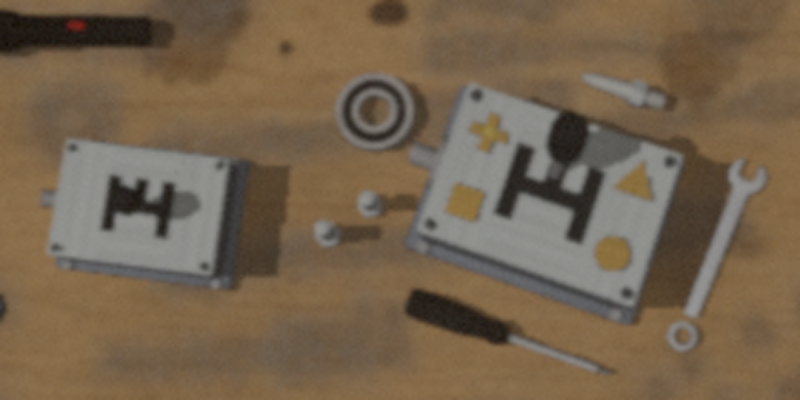

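View pics/scc.png

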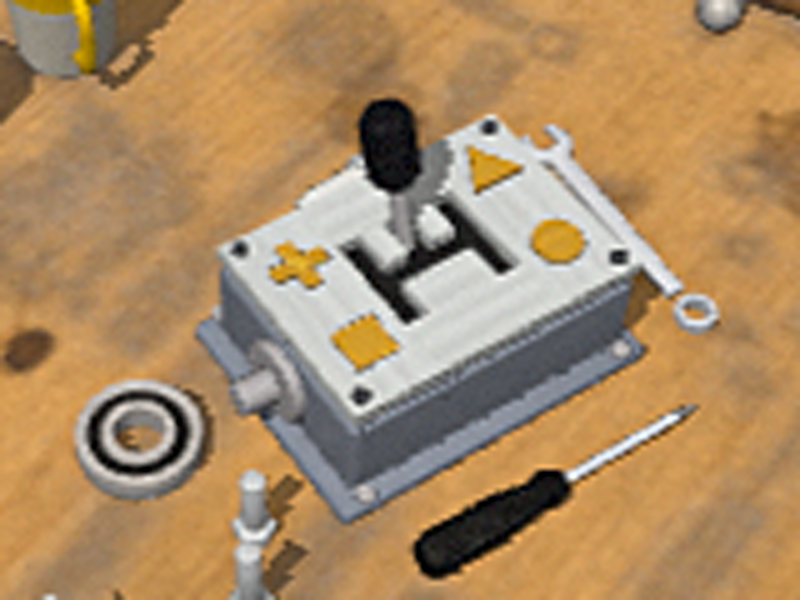

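The near box at the left is the smaller look-alike. The target box, in the top crop, has its triangle at about (635,183) in crop pixels, which is the far right corner. The lever is in the rest slot, with the knob at (568,137). The cross, square and disc are at far-left, near-left and near-right.

```bash
cat > h.py <<'E'
import numpy as np,cv2,pickle
from scipy.optimize import least_squares
def proj(s,X):
    c=np.atleast_2d(X)@np.array(s["R"]).T+s["t"]; p=c@np.array(s["mtx"]).T
    return p[:,:2]/p[:,2:]
def lever(P,a,b,r=116):   # pose x,y,yaw ; knob centre at tan-composed tilt
    d=np.array([np.tan(a),np.tan(b),1]);d/=np.linalg.norm(d)
    return box(P,[*(d[:2]*r/1000),.014+d[2]*r/1000])
def box(P,q):
    c,s=np.cos(P[2]),np.sin(P[2]);q=np.atleast_2d(q)
    return np.c_[P[0]+c*q[:,0]-s*q[:,1],P[1]+s*q[:,0]+c*q[:,1],q[:,2]]
E
python3 - <<'E'
from h import *
M=np.array([[.028,-.058],[-.028,-.058],[-.028,.058],[.028,.058]])
M=np.c_[M,np.full(4,.08)]   # triangle, disc, square, cross
roi={"top":(300,175,395,250),"scene":(305,175,385,225)}
S={};C={}
ap={"top":[(635,183),(613,254),(465,202),(490,132)],"scene":[(492,168),(558,241),(365,342),(299,264)]}
for n in roi:
    s=S[n]=pickle.load(open(n+"0.pkl","rb"));h=cv2.cvtColor(s["img"],cv2.COLOR_RGB2HSV)
    m=cv2.inRange(h,(10,140,120),(32,255,255));x0,y0,x1,y1=roi[n]
    q=np.array(ap[n])/(2.857 if n=="top" else 5)+((160,150) if n=="top" else (260,150))
    k,l,st,ce=cv2.connectedComponentsWithStats(m)
    C[n]=[]
    for p in q:
        i=1+np.argmin(np.linalg.norm(ce[1:]-p,axis=1)+(st[1:,4]<12)*99); C[n].append(ce[i]);print(n,p.round(1),ce[i].round(1),st[i,4])
    C[n]=np.array(C[n])
for ns in(["top"],["scene"],["top","scene"]):
    r=least_squares(lambda P:np.concatenate([(proj(S[n],box(P,M))-C[n]).ravel() for n in ns]),[.55,-.1,-.3])
    print(ns,r.x.round(4),np.abs(r.fun).max().round(2))
P=r.x;np.save("P.npy",P)
# knob: dark blob centroid
for n,(a,b) in {"top":((568,137)),"scene":((388,145))}.items() and {"top":(568,137),"scene":(388,145)}.items():
    q=np.array([a,b])/(2.857 if n=="top" else 5)+((160,150) if n=="top" else (260,150))
    print(n,"knob px",q,[(a,proj(S[n],lever(P,a,0)).round(1).tolist()) for a in(.2,.25,.3,.35)])
E
```

```text
top [382.3 214.1] [381.8 213.4] 22
top [374.6 238.9] [373.8 238.2] 43
top [322.8 220.7] [322.5 220.1] 43
top [331.5 196.2] [322.5 220.1] 43
scene [358.4 183.6] [357.4 183.4] 45
scene [371.6 198.2] [371.1 197.7] 63
scene [333.  218.4] [332.6 218.1] 74
scene [319.8 202.8] [319.5 202.5] 52
['top'] [ 0.5062 -0.0306 -0.1063] 13.64
['scene'] [ 0.5173 -0.0335 -0.3126] 0.13
['top', 'scene'] [ 0.5107 -0.031  -0.1914] 17.75
top knob px [358.8099405  197.95239762] [(0.2, [[353.9, 207.1]]), (0.25, [[354.4, 204.5]]), (0.3, [[354.9, 202.0]]), (0.35, [[355.4, 199.5]])]
scene knob px [337.6 179. ] [(0.2, [[342.0, 183.4]]), (0.25, [[340.4, 182.4]]), (0.3, [[338.7, 181.5]]), (0.35, [[337.1, 180.7]])]
```

```bash
python3 - <<'E'
from h import *
M=np.c_[np.array([[.028,-.058],[-.028,-.058],[-.028,.058],[.028,.058]]),np.full(4,.082)]
C={"top":np.array([[381.8,213.4],[373.8,238.2],[322.5,220.1],[331,195.6]]),"scene":np.array([[357.4,183.4],[371.1,197.7],[332.6,218.1],[319.5,202.5]])}
S={n:pickle.load(open(n+"0.pkl","rb")) for n in C}
for ns in(["top"],["scene"],["top","scene"]):
    r=least_squares(lambda P:np.concatenate([(proj(S[n],box(P,M))-C[n]).ravel() for n in ns]),[.55,-.1,-.3])
    print(ns,r.x.round(4),np.abs(r.fun).max().round(2))
P=r.x;np.save("P.npy",P)
for n,q in {"top":(358.8,198),"scene":(337.6,179)}.items():
    print(n,q,[(a,proj(S[n],lever(P,a,0)).round(1).tolist()) for a in(.2,.25,.3,.35)])
print("far start",box(P,[.095,0,.2]),"axes",np.cos(P[2]),np.sin(P[2]))
E
```

```text
['top'] [ 0.5191 -0.0348 -0.3172] 0.46
['scene'] [ 0.5164 -0.032  -0.3119] 0.2
['top', 'scene'] [ 0.5182 -0.034  -0.3147] 0.91
top (358.8, 198) [(0.2, [[356.7, 203.8]]), (0.25, [[357.6, 201.4]]), (0.3, [[358.4, 198.9]]), (0.35, [[359.2, 196.6]])]
scene (337.6, 179) [(0.2, [[341.1, 180.7]]), (0.25, [[339.7, 179.6]]), (0.3, [[338.3, 178.6]]), (0.35, [[337.0, 177.7]])]
far start [[ 0.60851977 -0.06339303  0.2       ]] axes 0.9508833311772257 -0.30954949602495324
```

step_arm(commands=[0,0,0,0,0,0.142,1,0,0,0,0,0,0.142,1,0,0,0,0,0,0.142,1,0,0,0,0,0,0.142,1,0,0,0,0,0,0.142,1,1.84,-4.2,0,0,0,0,1,1.84,-4.2,0,0,0,0,1,1.84,-4.2,0,0,0,0,1,1.84,-4.2,0,0,0,0,1,1.84,-4.2,0,0,0,0,1,1.84,-4.2,0,0,0,0,1,1.84,-4.2,0,0,0,0,1,1.84,-4.2,0,0,0,0,1,1.84,-4.2,0,0,0,0,1,1.84,-4.2,0,0,0,0,1,1.84,-4.2,0,0,0,0,1,1.84,-4.2,0,0,0,0,1,1.84,-4.2,0,0,0,0,1])

```text
clock: 2.6
tcp_pos: [0.6094, -0.0598, 0.2146]
tool_rot: [0.0, 0.988, -0.156, 0.0]
force: [-0.3, -0.5, -0.3]
gripper_width: 0.0003
gripper_force: 0.0
```

```bash
cat >> h.py <<'E'
def state(pic=None):
    from cell import get_obs,snapshot
    from scipy.spatial.transform import Rotation as Ro
    if pic:
        for n in("scene","top"):
            s=snapshot(n);pickle.dump(s,open(f"{n}_{pic}.pkl","wb"))
            x0,y0=(290,140) if n=="scene" else (310,160)
            cv2.imwrite(f"pics/{n}_{pic}.png",cv2.resize(s["img"][y0:y0+100,x0:x0+100,::-1],(500,500),interpolation=cv2.INTER_CUBIC))
        a=[cv2.imread(f"pics/{n}_{pic}.png") for n in("scene","top")]
        cv2.imwrite(f"pics/both_{pic}.png",cv2.resize(np.hstack(a),(800,400)))
    o=get_obs();P=np.load("P.npy");d=o["tcp_pos"]-[P[0],P[1],0]
    R=Ro.from_quat(np.roll(o["tool_rot"],-1)).as_matrix()
    c,s=np.cos(P[2]),np.sin(P[2])
    print("t",round(o["clock"],2),"box mm",(1000*np.array([c*d[0]+s*d[1],-s*d[0]+c*d[1],d[2]])).round(1),"yawerr",round(np.arctan2(R[1,0],R[0,0])-P[2],3),"z",R[:,2].round(3),"F",o["force"].round(1),"w",round(o["gripper_width"],4))
E
python3 -c "from h import *;state()"
```

```text
t 2.6 box mm [ 94.8   3.7 214.6] yawerr 0.002 z [ 0. -0. -1.] F [-0.3 -0.5 -0.3] w 0.0003
```

step_arm(commands=[0,0.37,3.6,0,0,0,1,0,0,3.6,0,0,0,1,0,0,0,0,0,0,1,-1.5,0,0,0,0,0,1,-1,0,0,0,0,0,1,-0.5,0,0,0,0,0,1,-0.5,0,0,0,0,0,1,-0.5,0,0,0,0,0,1,-0.5,0,0,0,0,0,1,-0.5,0,0,0,0,0,1,-0.5,0,0,0,0,0,1,-0.3,0,0,0,0,0,1,-0.2,0,0,0,0,0,1,0,0,0,0,0,0,1])

```text
clock: 4.0
tcp_pos: [0.55, -0.0465, 0.1426]
tool_rot: [-0.0, 0.988, -0.156, -0.0]
force: [-0.1, -0.6, -0.3]
gripper_width: 0.0006
gripper_force: 0.0
```

```bash
python3 -c "from h import *;state('a')"
```

```text
t 4.1 box mm [ 34.4  -2.1 142.5] yawerr 0.001 z [ 0. -0. -1.] F [ 0.4 -0.5  0.6] w 0.0006
```

View pics/both_a.png

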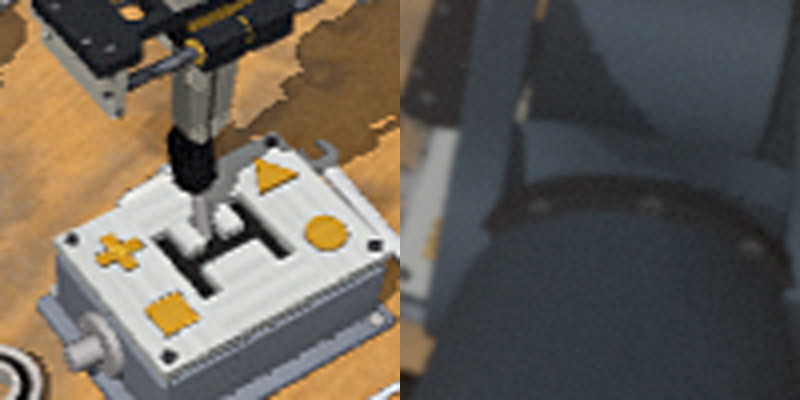

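```bash
python3 - <<'E'
from h import *
P=np.load("P.npy");s=pickle.load(open("scene_a.pkl","rb"))
v=lambda X:((proj(s,X)-[290,140])*4).round(0).tolist()
print("tip corners",v(box(P,[[x/1000,y/1000,.117] for x in(27,42) for y in(-19,15)])),"at170",v(box(P,[.034,-.002,.17])))
for a in(0.05,.1,.15,.2,.3):print(a,[v(lever(P,a,0,r)) for r in(94,116,136)])
E
```

```text
tip corners [[225.0, 158.0], [179.0, 181.0], [210.0, 143.0], [165.0, 165.0]] at170 [[201.0, 100.0]]
0.05 [[[220.0, 204.0]], [[222.0, 178.0]], [[224.0, 154.0]]]
0.1 [[[216.0, 200.0]], [[216.0, 173.0]], [[217.0, 147.0]]]
0.15 [[[211.0, 195.0]], [[210.0, 167.0]], [[210.0, 141.0]]]
0.2 [[[206.0, 191.0]], [[205.0, 163.0]], [[203.0, 136.0]]]
0.3 [[[197.0, 184.0]], [[193.0, 154.0]], [[190.0, 126.0]]]
```

```bash
python3 - <<'E'
from h import *
a=[cv2.resize(pickle.load(open(f,"rb"))["img"][155:205,315:365,::-1],(400,400),interpolation=cv2.INTER_NEAREST) for f in("scene0.pkl","scene_a.pkl")]
cv2.imwrite("pics/cmp.png",np.hstack(a))
E
```

```text
(no output)
```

View pics/cmp.png

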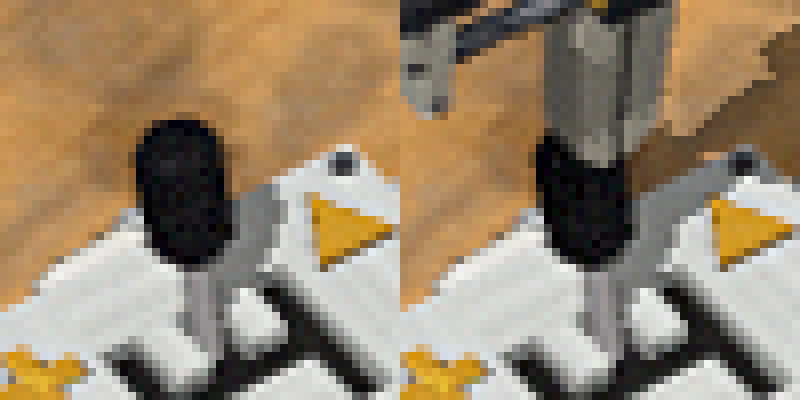

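The scene picture shows the lever stem at the same place as before, at about (341,197). The finger, at about (341,165), overlaps the knob with no force read. I'll move a little further and compare the stem's pixels.

step_arm(commands=[-0.3,0,0,0,0,0,1,-0.3,0,0,0,0,0,1,0,0,0,0,0,0,1])

```text
clock: 4.4
tcp_pos: [0.5441, -0.0446, 0.1425]
tool_rot: [-0.0, 0.988, -0.156, -0.0]
force: [0.3, 1.2, -0.7]
gripper_width: 0.0002
gripper_force: 0.0
```

```bash
python3 - <<'E'
from h import *
state('b');P=np.load("P.npy")
ims=[]
for f in("scene_a.pkl","scene_b.pkl"):
    s=pickle.load(open(f,"rb"));im=cv2.resize(s["img"][150:205,315:365,::-1],(400,440),interpolation=cv2.INTER_NEAREST)
    if f[6]=='b':
        def L(A,B,c):
            p=((proj(s,np.vstack([A,B]))-[314.5,149.5])*8).astype(int);cv2.line(im,tuple(map(int,p[0])),tuple(map(int,p[1])),c,1)
        cs=[(x/1000,y/1000) for x,y in((20,-19),(35,-19),(35,15),(20,15))]
        for i in range(4):
            a,b=cs[i],cs[(i+1)%4]
            L(box(P,[*a,.117]),box(P,[*b,.117]),(0,0,255));L(box(P,[*a,.117]),box(P,[*a,.2]),(0,0,255))
        L(lever(P,.3,0,60),lever(P,.3,0,136),(0,255,0));L(lever(P,.05,0,60),lever(P,.05,0,136),(255,0,0))
    ims.append(im)
cv2.imwrite("pics/ov.png",np.hstack(ims))
E
```

```text
t 4.5 box mm [ 28.2  -2.  142.6] yawerr 0.002 z [ 0.  0. -1.] F [-0.7 -1.1  0.5] w 0.0006
```

View pics/ov.png

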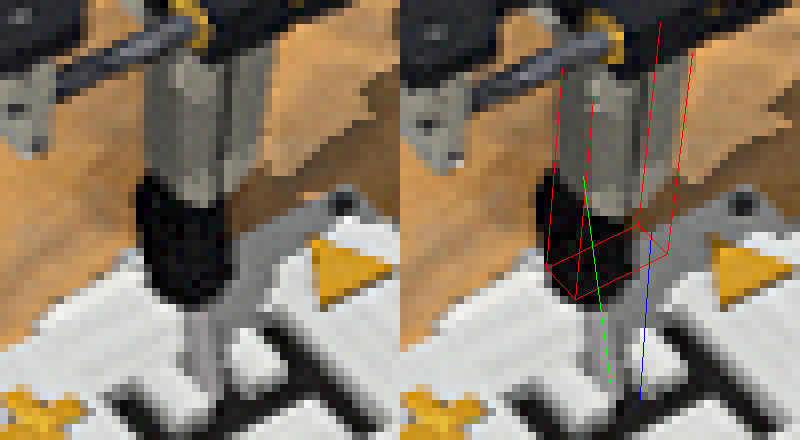

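The finger passed in front of and over the knob, ending about 25 mm higher than I assumed. The lever has not moved. I'll go back to the far side, drop lower and push again.

step_arm(commands=[0,0,-1,0,0,0,1,3.4,-0.2,0,0,0,0,1,3.4,0,0,0,0,0,1,0,0,0,0,0,0,1,0,0,2,0,0,0,1,0,0,1.5,0,0,0,1,0,0,0,0,0,0,1,-1,0,0,0,0,0,1,-1,0,0,0,0,0,1,-0.5,0,0,0,0,0,1,-0.5,0,0,0,0,0,1,-0.5,0,0,0,0,0,1,-0.5,0,0,0,0,0,1,0,0,0,0,0,0,1])

```text
clock: 5.9
tcp_pos: [0.5718, -0.0514, 0.1181]
tool_rot: [0.0, 0.988, -0.156, 0.001]
force: [2.6, -0.5, 1.6]
gripper_width: 0.0004
gripper_force: 1.1
```

```bash
python3 - <<'E'
from h import *
state('c');P=np.load("P.npy")
ims=[]
for f in("scene_c.pkl",)*2:
    s=pickle.load(open(f,"rb"));im=cv2.resize(s["img"][150:205,315:365,::-1],(400,440),interpolation=cv2.INTER_NEAREST)
    ims.append(im)
    if len(ims)==2:
        for a,c in((.3,(0,255,0)),(.2,(0,255,255)),(.1,(255,255,0)),(0,(255,0,0))):
            p=((proj(s,np.vstack([lever(P,a,0,60),lever(P,a,0,136)]))-[314.5,149.5])*8).astype(int);cv2.line(im,tuple(map(int,p[0])),tuple(map(int,p[1])),c,1)
cv2.imwrite("pics/ov2.png",np.hstack(ims))
E
```

```text
t 6.0 box mm [ 56.5   0.  117.7] yawerr 0.001 z [ 0.001 -0.    -1.   ] F [ 1.1 -0.7  0.6] w 0.0006
```

View pics/ov2.png

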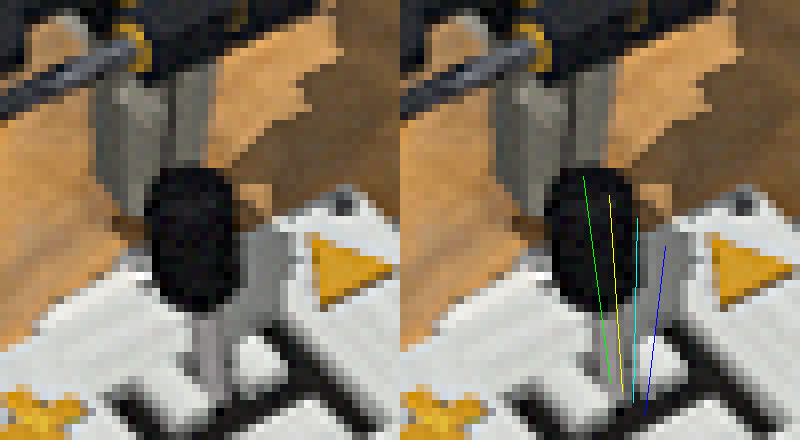

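The knob has moved to about a = 0.25 and the finger sits on its far side. I'll carry on into the channel.

step_arm(commands=[-0.5,0,0,0,0,0,1,-0.5,0,0,0,0,0,1,-0.5,0,0,0,0,0,1,-0.5,0,0,0,0,0,1,-0.5,0,0,0,0,0,1,-0.4,0,0,0,0,0,1,-0.3,0,0,0,0,0,1,-0.2,0,0,0,0,0,1,0,0,0,0,0,0,1])

```text
clock: 6.9
tcp_pos: [0.5392, -0.0409, 0.1175]
tool_rot: [-0.0, 0.988, -0.156, -0.0]
force: [2.1, 0.6, 1.6]
gripper_width: 0.0003
gripper_force: 0.9
```

```bash
cat >> h.py <<'E'
def ov(pic,angs):
    state(pic);P=np.load("P.npy");ims=[]
    s=pickle.load(open(f"scene_{pic}.pkl","rb"))
    for k in range(2):
        im=cv2.resize(s["img"][150:205,315:365,::-1],(400,440),interpolation=cv2.INTER_NEAREST);ims.append(im)
        if k:
            for (a,b),c in zip(angs,((0,255,0),(0,255,255),(255,255,0),(255,0,0))):
                p=((proj(s,np.vstack([lever(P,a,b,60),lever(P,a,b,136)]))-[314.5,149.5])*8).astype(int);cv2.line(im,tuple(map(int,p[0])),tuple(map(int,p[1])),c,1)
    cv2.imwrite(f"pics/ov_{pic}.png",np.hstack(ims))
E
python3 -c "
from h import *
ov('d',[(.1,0),(.05,0),(0,0),(-.05,0)])"
```

```text
t 7.0 box mm [ 2.210e+01 -1.000e-01  1.175e+02] yawerr 0.002 z [-0.  0. -1.] F [ 1.1 -0.1  1.4] w 0.0007
```

View pics/ov_d.png

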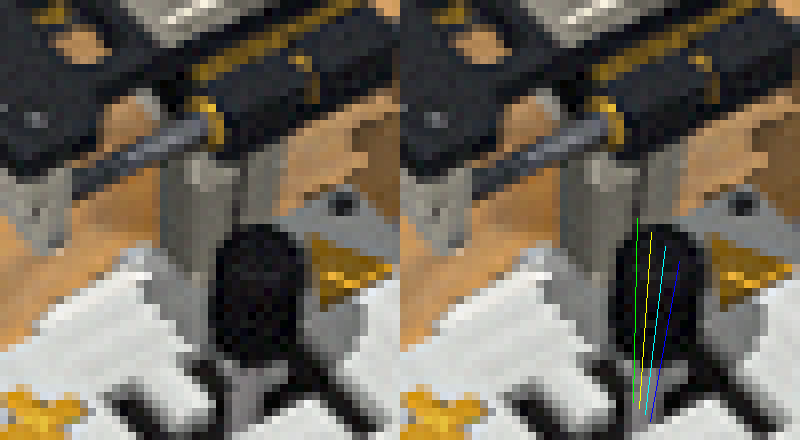

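step_arm(commands=[1.5,0,0,0,0,0,1,1.5,0,0,0,0,0,1,0,-2.5,0,0,0,0,1,0,-2.7,0,0,0,0,1,-2.6,0,0,0,0,0,1,-2.5,0,0,0,0,0,1,0,0,0,0,0,0,1,0,1,0,0,0,0,1,0,0.5,0,0,0,0,1,0,0.5,0,0,0,0,1,0,0.5,0,0,0,0,1,0,0.5,0,0,0,0,1,0,0.5,0,0,0,0,1,0,0.5,0,0,0,0,1,0,0,0,0,0,0,1])

```text
clock: 8.5
tcp_pos: [0.523, -0.0236, 0.1176]
tool_rot: [0.0, 0.988, -0.156, 0.0]
force: [1.0, 0.7, 0.1]
gripper_width: 0.0004
gripper_force: 0.5
```

```bash
cat >> h.py <<'E'
def dark(n,pic):
    # fit tilt (a,b): match dark blob nearest the box against projected knob silhouette (scene only)
    P=np.load("P.npy");s=pickle.load(open(f"{n}_{pic}.pkl","rb"))
    g=s["img"].max(2)[140:220,300:400]<38
    best=[]
    for a in np.arange(-.1,.42,.02):
        for b in np.arange(-.5,.06,.02):
            t=np.linspace(0,2*np.pi,24,endpoint=False);d=np.array([np.tan(a),np.tan(b),1]);d/=np.linalg.norm(d)
            u=np.cross(d,[1,0,0]);u/=np.linalg.norm(u);v=np.cross(d,u);pts=[]
            for r in(.094,.136):pts+=list(np.array([0,0,.014])+d*r+.014*(np.cos(t)[:,None]*u+np.sin(t)[:,None]*v))
            h=cv2.convexHull((proj(s,box(P,pts))-[300,140]).astype(np.float32))
            m=np.zeros(g.shape,np.uint8);cv2.fillConvexPoly(m,np.round(h*16).astype(int),1,shift=4)
            ring=cv2.dilate(m,np.ones((5,5)))-m
            best.append((g[m>0].mean()-g[ring>0].mean(),round(a,2),round(b,2)))
    print(sorted(best)[::-1][:6])
E
python3 -c "
from h import *
dark('scene','d')
state('e');dark('scene','e')"
```

```text
[(np.float64(0.565926640926641), np.float64(0.04), np.float64(-0.04)), (np.float64(0.5529069767441861), np.float64(0.06), np.float64(-0.02)), (np.float64(0.5508765243902439), np.float64(0.02), np.float64(-0.04)), (np.float64(0.543315637065637), np.float64(0.04), np.float64(-0.02)), (np.float64(0.536531007751938), np.float64(0.06), np.float64(-0.04)), (np.float64(0.5346496322106078), np.float64(0.0), np.float64(-0.02))]
t 8.6 box mm [  1.1  11.7 117.4] yawerr 0.001 z [-0. -0. -1.] F [0.5 0.1 0.1] w 0.0001
[(np.float64(0.43223110465116277), np.float64(-0.08), np.float64(-0.14)), (np.float64(0.43023255813953487), np.float64(-0.06), np.float64(-0.16)), (np.float64(0.4108300907911803), np.float64(-0.08), np.float64(-0.08)), (np.float64(0.4107142857142857), np.float64(-0.06), np.float64(-0.12)), (np.float64(0.40915142907864366), np.float64(-0.06), np.float64(-0.18)), (np.float64(0.40114016831056015), np.float64(-0.1), np.float64(-0.12))]
```

step_arm(commands=[0,0.5,0,0,0,0,1,0,0.5,0,0,0,0,1,0,0.5,0,0,0,0,1,0,0.3,0,0,0,0,1,0,0.3,0,0,0,0,1,0,0,0,0,0,0,1])

```text
clock: 9.2
tcp_pos: [0.5164, -0.0434, 0.1175]
tool_rot: [0.0, 0.988, -0.156, -0.0]
force: [0.6, 1.6, 0.3]
gripper_width: 0.0006
gripper_force: 0.5
```

```bash
python3 -c "
from h import *
ov('f',[(0,-.35),(0,-.4),(0,-.46),(.05,-.46)]);dark('scene','f')"
```

```text
t 9.3 box mm [  1.3  -9.2 117.5] yawerr 0.001 z [-0. -0. -1.] F [-0.5  0.2 -0.1] w 0.0007
[(np.float64(0.40934343434343434), np.float64(-0.06), np.float64(-0.34)), (np.float64(0.40824190177638453), np.float64(-0.04), np.float64(-0.36)), (np.float64(0.40555555555555556), np.float64(-0.04), np.float64(-0.38)), (np.float64(0.3968782654127482), np.float64(-0.04), np.float64(-0.34)), (np.float64(0.396031746031746), np.float64(-0.04), np.float64(-0.32)), (np.float64(0.3926767676767677), np.float64(-0.06), np.float64(-0.32))]
```

View pics/ov_f.png

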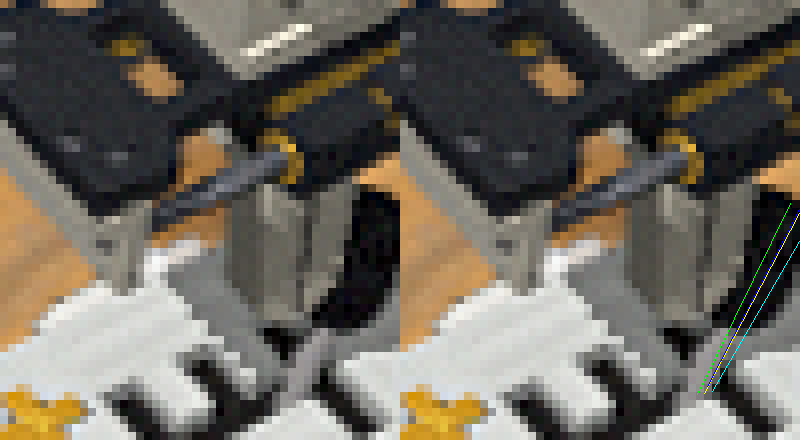

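step_arm(commands=[0,0.3,0,0,0,0,1,0,0.3,0,0,0,0,1,0,0.1,0,0,0,0,1])

```text
clock: 9.6
tcp_pos: [0.5144, -0.0499, 0.1175]
tool_rot: [-0.0, 0.988, -0.156, 0.0]
force: [1.3, 2.2, -0.5]
gripper_width: 0.0003
gripper_force: 0.8
```

step_arm(commands=[0,0.1,0,0,0,0,1,0,0.1,0,0,0,0,1])

```text
clock: 9.8
tcp_pos: [0.5138, -0.0517, 0.1175]
tool_rot: [-0.0, 0.988, -0.156, -0.0]
force: [0.5, 1.5, -0.3]
gripper_width: 0.0003
gripper_force: 0.8
```

```bash
python3 -c "
from h import *
state('g');dark('scene','g')"
```

```text
t 9.9 box mm [  1.3 -18.2 117.5] yawerr 0.001 z [-0. -0. -1.] F [-0.1  1.8 -0.3] w 0.0006
[(np.float64(0.4396887159533074), np.float64(-0.06), np.float64(-0.38)), (np.float64(0.437984496124031), np.float64(-0.04), np.float64(-0.44)), (np.float64(0.437984496124031), np.float64(-0.06), np.float64(-0.4)), (np.float64(0.42810457516339867), np.float64(-0.02), np.float64(-0.46)), (np.float64(0.42803030303030304), np.float64(-0.06), np.float64(-0.42)), (np.float64(0.42751540896218554), np.float64(-0.04), np.float64(-0.42))]
```

step_arm(commands=[0,0.1,0,0,0,0,1,0,0,0,0,0,0,1])

```text
clock: 10.1
tcp_pos: [0.5135, -0.0526, 0.1175]
tool_rot: [0.0, 0.988, -0.156, 0.0]
force: [1.2, 1.4, -0.2]
gripper_width: 0.0003
gripper_force: 0.8
```

step_arm(commands=[0,0.1,0,0,0,0,1,0,0,0,0,0,0,1])

```text
clock: 10.3
tcp_pos: [0.5132, -0.0536, 0.1175]
tool_rot: [0.0, 0.988, -0.156, 0.0]
force: [0.9, 1.7, -0.8]
gripper_width: 0.0004
gripper_force: 0.8
```

step_arm(commands=[0,0.1,0,0,0,0,1,0,0,0,0,0,0,1])

```text
clock: 10.5
tcp_pos: [0.5129, -0.0545, 0.1175]
tool_rot: [0.0, 0.988, -0.156, -0.0]
force: [1.2, 1.2, -0.4]
gripper_width: 0.001
gripper_force: 0.8
```

step_arm(commands=[0,0.1,0,0,0,0,1,0,0,0,0,0,0,1])

```text
clock: 10.7
tcp_pos: [0.5126, -0.0555, 0.1175]
tool_rot: [0.0, 0.988, -0.156, -0.0]
force: [0.1, 1.4, -0.4]
gripper_width: 0.0002
gripper_force: 0.8
```

step_arm(commands=[0,0.1,0,0,0,0,1,0,0,0,0,0,0,1])

```text
clock: 10.9
tcp_pos: [0.5122, -0.0564, 0.1175]
tool_rot: [0.0, 0.988, -0.156, -0.0]
force: [-0.1, 1.3, -0.5]
gripper_width: 0.0004
gripper_force: 0.8
```

```bash
python3 -c "
from h import *
state('h');dark('scene','h')"
```

```text
t 11.0 box mm [  1.3 -23.1 117.5] yawerr 0.002 z [-0. -0. -1.] F [0.5 1.3 0.2] w 0.0005
[(np.float64(0.44313725490196076), np.float64(-0.02), np.float64(-0.46)), (np.float64(0.44313725490196076), np.float64(-0.02), np.float64(-0.48)), (np.float64(0.44140625), np.float64(-0.02), np.float64(-0.5)), (np.float64(0.4396887159533074), np.float64(-0.04), np.float64(-0.46)), (np.float64(0.4396887159533074), np.float64(-0.06), np.float64(-0.38)), (np.float64(0.437984496124031), np.float64(-0.04), np.float64(-0.44))]
```

step_arm(commands=[0,0.1,0,0,0,0,1,0,0,0,0,0,0,1])

```text
clock: 11.2
tcp_pos: [0.5119, -0.0574, 0.1175]
tool_rot: [0.0, 0.988, -0.156, -0.0]
force: [1.6, 2.4, -0.5]
gripper_width: 0.0006
gripper_force: 0.8
```

step_arm(commands=[0,0.1,0,0,0,0,1,0,0,0,0,0,0,1])

```text
clock: 11.4
tcp_pos: [0.5117, -0.0584, 0.1176]
tool_rot: [0.0, 0.988, -0.156, 0.0]
force: [0.3, 2.2, -0.5]
gripper_width: 0.0006
gripper_force: 0.8
```

step_arm(commands=[0,0.05,0,0,0,0,1,0,0,0,0,0,0,1])

```text
clock: 11.6
tcp_pos: [0.5115, -0.0588, 0.1175]
tool_rot: [-0.0, 0.988, -0.156, -0.0]
force: [1.7, 2.2, -1.1]
gripper_width: 0.0007
gripper_force: 0.8
```

step_arm(commands=[0,0.1,0,0,0,0,1,0,0,0,0,0,0,1])

```text
clock: 11.8
tcp_pos: [0.5112, -0.0598, 0.1175]
tool_rot: [-0.0, 0.988, -0.156, -0.0]
force: [1.2, 2.0, -0.7]
gripper_width: 0.0004
gripper_force: 0.8
```

step_arm(commands=[0,0.1,0,0,0,0,1,0,0,0,0,0,0,1])

```text
clock: 12.0
tcp_pos: [0.5109, -0.0607, 0.1175]
tool_rot: [0.0, 0.988, -0.156, 0.0]
force: [1.9, 2.6, -0.0]
gripper_width: 0.0005
gripper_force: 0.8
```

```bash
python3 -c "
from h import *
ov('i',[(0,-.35),(0,-.4),(0,-.46),(.05,-.46)]);dark('scene','i')
s=pickle.load(open('scene_i.pkl','rb'))
cv2.imwrite('pics/i.png',cv2.resize(s['img'][150:210,325:385,::-1],(600,600),interpolation=cv2.INTER_NEAREST))"
```

```text
t 12.1 box mm [  1.3 -27.6 117.5] yawerr 0.001 z [-0. -0. -1.] F [ 1.4  2.4 -0.2] w 0.0003
[(np.float64(0.41568627450980394), np.float64(-0.02), np.float64(-0.46)), (np.float64(0.41568627450980394), np.float64(-0.02), np.float64(-0.48)), (np.float64(0.41568627450980394), np.float64(-0.08), np.float64(-0.44)), (np.float64(0.4140625), np.float64(-0.02), np.float64(-0.5)), (np.float64(0.41245136186770426), np.float64(-0.04), np.float64(-0.46)), (np.float64(0.41245136186770426), np.float64(-0.08), np.float64(-0.42))]
```

View pics/i.png

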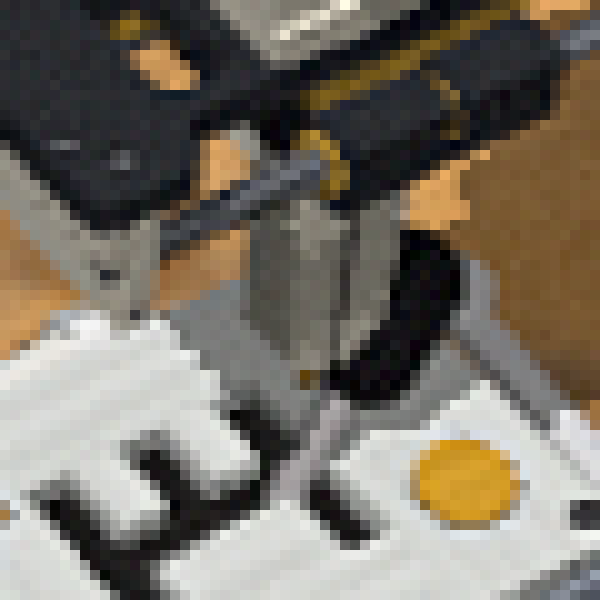

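The lever leans right with its stem near the junction with the right column, at about i.png (300,470). I'll check that against the projected stem lines.

```bash
python3 - <<'E'
from h import *
P=np.load("P.npy");s=pickle.load(open("scene_i.pkl","rb"))
for a in(-.03,.03):
  for b in(-.36,-.40,-.43,-.46):
    p=(proj(s,np.vstack([lever(P,a,b,r) for r in(70,80,92)]))-[324.5,149.5])*10
    print(a,b,p.round(0).tolist())
g=s["img"].astype(int)
for r in range(190,201):print(r*10-1500+5,[tuple(x) for x in g[r,351:362].tolist()] if 0 else g[r,350:363].sum(1)//3)
E
```

```text
-0.03 -0.36 [[293.0, 468.0], [309.0, 438.0], [328.0, 402.0]]
-0.03 -0.4 [[301.0, 466.0], [318.0, 436.0], [339.0, 400.0]]
-0.03 -0.43 [[307.0, 465.0], [325.0, 435.0], [346.0, 398.0]]
-0.03 -0.46 [[313.0, 464.0], [331.0, 434.0], [354.0, 397.0]]
0.03 -0.36 [[284.0, 458.0], [298.0, 426.0], [315.0, 388.0]]
0.03 -0.4 [[292.0, 456.0], [307.0, 425.0], [326.0, 386.0]]
0.03 -0.43 [[298.0, 455.0], [314.0, 424.0], [334.0, 385.0]]
0.03 -0.46 [[304.0, 455.0], [321.0, 423.0], [342.0, 385.0]]
405 [ 52  82 104 126 127 120  90 112 174 151  57  36  46]
415 [ 23  59  83 104 128 108 102 166 162 140 116 134 126]
425 [ 27  29  54  91 108  90 105 160 147 122 105 123 121]
435 [ 14  26  25  55  70 102 169 160 124  94 112 165 229]
445 [ 15  28  30  30  46 103 164 142 108  99 158 220 216]
455 [153  17  25  42 115 166 154 121 101 163 226 214 204]
465 [160  23  58 127 166 162 138 135 203 227 216 213 208]
475 [110  18  94 161 165 151 112  84 152 189 216 216 211]
485 [ 10  56 123 160 159 129  54  57 124 150 191 217 219]
495 [ 12  82 158 165 162 108  17  17  62 121 154 189 216]
505 [ 29  93 182 230 199 110  19  23  26  82 146 149 188]
```

step_arm(commands=[0,0.1,0,0,0,0,1,0,0,0,0,0,0,1])

```text
clock: 12.3
tcp_pos: [0.5106, -0.0616, 0.1175]
tool_rot: [-0.0, 0.988, -0.156, 0.0]
force: [1.0, 1.9, 0.4]
gripper_width: 0.0006
gripper_force: 1.1
```

step_arm(commands=[0,0.1,0,0,0,0,1,0,0,0,0,0,0,1])

```text
clock: 12.5
tcp_pos: [0.5103, -0.0624, 0.1175]
tool_rot: [-0.0, 0.988, -0.156, 0.0]
force: [1.9, 4.9, -0.6]
gripper_width: 0.0006
gripper_force: 1.9
```

step_arm(commands=[0,0.1,0,0,0,0,1,0,0,0,0,0,0,1])

```text
clock: 12.7
tcp_pos: [0.5101, -0.0631, 0.1175]
tool_rot: [-0.0, 0.988, -0.156, 0.0]
force: [1.3, 6.2, -1.3]
gripper_width: 0.0003
gripper_force: 3.0
```

The force rise shows the end of the channel. I'll back off, go round to the near side and push far.

step_arm(commands=[0,-1,0,0,0,0,1,0,-1.5,0,0,0,0,1,-2.1,0,0,0,0,0,1,-2.1,0,0,0,0,0,1,0,2.2,0,0,0,0,1,0,2.3,0,0,0,0,1,0,0,0.6,0,0,0,1,1,0,0,0,0,0,1,0.5,0,0,0,0,0,1,0.5,0,0,0,0,0,1,0.5,0,0,0,0,0,1,0.5,0,0,0,0,0,1,0,0,0,0,0,0,1])

```text
clock: 14.0
tcp_pos: [0.4932, -0.0789, 0.1116]
tool_rot: [0.0, 0.988, -0.156, 0.0]
force: [-0.7, 0.8, 0.3]
gripper_width: 0.0009
gripper_force: 0.3
```

```bash
python3 -c "
from h import *
state('j');dark('scene','j')"
```

```text
t 14.1 box mm [-10.3 -50.5 111.5] yawerr 0.002 z [ 0.001 -0.    -1.   ] F [ 0.6  0.3 -0.2] w 0.0003
[(np.float64(0.2497337120539677), np.float64(-0.04), np.float64(-0.2)), (np.float64(0.24692595562683775), np.float64(-0.06), np.float64(-0.2)), (np.float64(0.24212880143112703), np.float64(-0.04), np.float64(-0.18)), (np.float64(0.2416405433646813), np.float64(-0.04), np.float64(-0.22)), (np.float64(0.23631484794275492), np.float64(-0.02), np.float64(-0.2)), (np.float64(0.23567708333333334), np.float64(0.14), np.float64(-0.38))]
```

step_arm(commands=[0.5,0,0,0,0,0,1,0.5,0,0,0,0,0,1,0,0,0,0,0,0,1])

```text
clock: 14.4
tcp_pos: [0.5026, -0.0821, 0.1115]
tool_rot: [0.0, 0.988, -0.156, 0.0]
force: [-0.9, 0.6, -0.7]
gripper_width: 0.0008
gripper_force: 0.4
```

step_arm(commands=[0.5,0,0,0,0,0,1,0.3,0,0,0,0,0,1,0,0,0,0,0,0,1])

```text
clock: 14.7
tcp_pos: [0.5101, -0.0846, 0.1115]
tool_rot: [0.0, 0.988, -0.156, 0.0]
force: [-1.2, 0.3, -0.4]
gripper_width: 0.0009
gripper_force: 0.5
```

step_arm(commands=[0.3,0,0,0,0,0,1,0.2,0,0,0,0,0,1,0,0,0,0,0,0,1])

```text
clock: 15.0
tcp_pos: [0.5146, -0.086, 0.1116]
tool_rot: [0.0, 0.988, -0.156, 0.0]
force: [-1.4, 1.0, -0.3]
gripper_width: 0.0009
gripper_force: 0.7
```

```bash
python3 -c "
from h import *
state('k');dark('scene','k')"
```

```text
t 15.1 box mm [ 12.7 -50.6 111.7] yawerr 0.001 z [ 0.001 -0.    -1.   ] F [-1.5  0.7 -0.2] w 0.0004
[(np.float64(0.32671701193999386), np.float64(0.34), np.float64(-0.48)), (np.float64(0.32661290322580644), np.float64(0.28), np.float64(-0.42)), (np.float64(0.32451468392234945), np.float64(0.3), np.float64(-0.44)), (np.float64(0.32251562185043336), np.float64(0.32), np.float64(-0.46)), (np.float64(0.32204345152695224), np.float64(0.36), np.float64(-0.5)), (np.float64(0.319487251330905), np.float64(0.26), np.float64(-0.42))]
```

Far-slot tilt is coming up to about 0.3. I'll creep to the end stop.

step_arm(commands=[0.2,0,0,0,0,0,1,0,0,0,0,0,0,1])

```text
clock: 15.3
tcp_pos: [0.5163, -0.0866, 0.1116]
tool_rot: [0.0, 0.988, -0.156, 0.0]
force: [-2.2, 0.2, -0.3]
gripper_width: 0.0003
gripper_force: 0.8
```

step_arm(commands=[0.2,0,0,0,0,0,1,0,0,0,0,0,0,1])

```text
clock: 15.5
tcp_pos: [0.5183, -0.0872, 0.1116]
tool_rot: [0.0, 0.988, -0.156, 0.0]
force: [-2.1, 0.6, -0.8]
gripper_width: 0.0006
gripper_force: 0.9
```

step_arm(commands=[0.1,0,0,0,0,0,1,0,0,0,0,0,0,1])

```text
clock: 15.7
tcp_pos: [0.5188, -0.0874, 0.1114]
tool_rot: [-0.0, 0.988, -0.156, -0.0]
force: [-3.5, 2.3, -0.6]
gripper_width: 0.0005
gripper_force: 1.8
```

step_arm(commands=[0.1,0,0,0,0,0,1,0,0,0,0,0,0,1])

```text
clock: 15.9
tcp_pos: [0.5193, -0.0875, 0.1113]
tool_rot: [-0.0, 0.988, -0.156, -0.001]
force: [-5.9, 2.5, 0.2]
gripper_width: 0.0005
gripper_force: 2.9
```

step_arm(commands=[0.1,0,0,0,0,0,1,0,0,0,0,0,0,1])

```text
clock: 16.1
tcp_pos: [0.5197, -0.0877, 0.1111]
tool_rot: [-0.0, 0.988, -0.156, -0.002]
force: [-7.5, 3.2, 1.0]
gripper_width: 0.0004
gripper_force: 4.1
```

The end stop is reached at the predicted x. I'll withdraw now.

step_arm(commands=[-1,0,0,0,0,0,1,-2,0,0,0,0,0,1,-2,0,0,0,0,0,1,0,0,-3,0,0,0,1,0,0,-4,0,0,0,1,0,0,-4,0,0,0,1,-2,4,0,0,0,0,1,-2,4,0,0,0,0,1,-2,4,0,0,0,0,1,-2,4,0,0,0,0,1,-2,4,0,0,0,0,1,-2,4,0,0,0,0,1,-2,4,0,0,0,0,1,-2,4,0,0,0,0,1,0,0,0,0,0,0,1])

```text
clock: 17.6
tcp_pos: [0.2198, -0.331, 0.2221]
tool_rot: [0.002, 0.987, -0.159, 0.001]
force: [0.8, 0.4, 0.0]
gripper_width: 0.0005
gripper_force: 0.0
```

```bash
python3 -c "
from h import *
state('l');dark('scene','l');dark('top','l')
from cell import nets,snapshot
P=np.load('P.npy')
for n in('scene','top'):
    s=snapshot(n);print(n,[(d['position'],d['confidence']) for d in nets.search_frame('knob',s)][:3],proj(s,lever(P,.34,-.46)),proj(s,lever(P,.25,-.46)))
    A=pickle.load(open(n+'0.pkl','rb'))['img'].astype(int)
    m=(np.abs(A-s['img']).max(2)>60)[160:290,290:430];print('changed',m.sum(),cv2.boundingRect(m.astype(np.uint8)))
"
```

```text
t 17.7 box mm [-190.4 -371.5  221.8] yawerr -0.001 z [ 0.001 -0.001 -1.   ] F [0.8 0.4 0.9] w 0.0007
[(np.float64(0.690677966101695), np.float64(0.4), np.float64(-0.48)), (np.float64(0.690677966101695), np.float64(0.4), np.float64(-0.5)), (np.float64(0.6848739495798319), np.float64(0.38), np.float64(-0.46)), (np.float64(0.6829514457174032), np.float64(0.4), np.float64(-0.46)), (np.float64(0.6763485477178424), np.float64(0.38), np.float64(-0.48)), (np.float64(0.6763485477178424), np.float64(0.36), np.float64(-0.46))]
[(np.float64(0.19808306709265175), np.float64(0.4), np.float64(-0.44)), (np.float64(0.19808306709265175), np.float64(0.36), np.float64(-0.42)), (np.float64(0.19808306709265175), np.float64(0.34), np.float64(-0.44)), (np.float64(0.19745222929936307), np.float64(0.38), np.float64(-0.44)), (np.float64(0.19558359621451105), np.float64(0.36), np.float64(-0.44)), (np.float64(0.19558359621451105), np.float64(0.34), np.float64(-0.42))]
scene [([259.0, 295.3], 0.64), ([354.8, 173.6], 0.59), ([354.9, 177.2], 0.56)] [[353.99893399 173.8474001 ]] [[356.69663694 175.32129508]]
changed 534 (41, 5, 63, 71)
top [([382.3, 205.5], 0.73), ([349.1, 221.1], 0.69)] [[380.61073454 207.23936973]] [[379.86287511 211.41878516]]
changed 373 (62, 30, 40, 24)h.py:48: RuntimeWarning: Mean of empty slice.
  best.append((g[m>0].mean()-g[ring>0].mean(),round(a,2),round(b,2)))
  ret = ret.dtype.type(ret / rcount)
```

The tilt fits at 0.34 to 0.40 along and about -0.46 across, in both cameras and in line with the force stop. The only large picture changes round the box in the top view lie in one 40 x 24 px patch at the knob.

```bash
python3 -c "
from cell import manip
print(manip.sign_off())"
```

```text
the job is handed in; nothing more can be done
None
```

The lever is home in the far-right slot beside the triangle, at about 0.34–0.40 rad along and -0.46 across by both cameras and the force stop. The fingers are clear, nothing loose was seen to move, and the job was handed in at about 18 s.

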